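# Run the blender bottle, draw it out and hold it tipped for a leak check

### The arm

A 7-joint arm with a two-finger parallel gripper is mounted at the origin on a cart in front of the work surface, level with it; the furniture and walls round the work are solid. World frame = base frame: x ahead of the robot, y to its left, z up, the work surface at z = 0. Lengths are in mm, angles in rad, forces in N, time in s.
With the tool pointing down it reaches from about 350 to 775 mm from the base axis. Payload 3.1 kg.
Tool frame: the origin (TCP) lies on the centre line of the jaws, within the pads' length; the fingertips stand 19 mm ahead of it and the grasp point (between the pads) is the TCP; z points along the fingers, y is the line along which they close (so a half turn about z gives the same grasp; the last joint's range is limited). The gripper opens to 85 mm and grips with 20 to 120 N. Pads are 22 mm wide; open, the fingers measure 114 mm over their backs; the gripper's body (76 mm by 85 mm) begins 54 mm behind the grasp point. The pads swing forward as they close: fully open they stand 13 mm farther back than shut.
Start: joints at [-1.177, 0.311, 0.014, 1.512, -0.004, 1.319, -0.027], TCP at [232.15, 498.621, 250.304] pointing down, gripper open.
Joint ranges: [-2.7, 2.7], [-0.3, 1.91], [-1.27, 1.3], [0.12, 2.57], [-1.44, 4.58], [0.2, 2.03], [-3.05, 3.05]. Speed limits (rad/s): [2.79, 2.79, 3.14, 3.14, 3.14, 3.14, 3.14].

### API

Orientations are given as a unit quaternion [w, x, y, z].
In Python, from bench import bot gives the robot as it stands. The module is installed in compiled form; this text tells all that it offers.
- The arm moves only by the tool apply_moves, never from a script. Its argument "targets" is a list of rows, each a list of 3 entries, a list of its own where there are three numbers: the opening, from -1 (shut) to 1 (fully open), so that 0 is half open, then the shift along the tool's x, y, z in cm, then the turn about the tool's z in degrees. A call has 1 to 8 rows; each row shifts and turns the commanded pose from where the row before left it, along the tool's axes as they then stand; what a row does not reach is not made up. A row lasts 1/8 s, in which the tool goes at most 62.5 mm and 10.7 degrees, less where a joint would pass 70% of its speed; a pose out of reach is approached as far as the arm can. A call with a gripper value outside its range is refused whole. The fingers move at their own pace and stop on an object; "squeeze" is the grip in N (left out, the last holds). Time passes only in rows, so rows that do not move let the fingers close. It gives the time, the measured TCP pose, the force, the opening and the grip force at its end, in the units of the state.
- bot.state(): the state, without advancing time (a new reading comes with each control period).
- bot.get_image(name): name is "scene" or "top" or "wrist"; returns the picture (420x560x3 uint8, red, green, blue); there is no depth.
- bot.camera_params(name): a dict with "K" (3x3 intrinsics, pixels), "extrinsics" (4x4, takes a point from world to camera coordinates); the wrist camera has in their place "tool_from_camera" (4x4, takes a point from camera to tool coordinates, whose origin is the TCP and whose axes are the flange's). Camera axes: x right, y down, z forward; pixel columns grow to the right and rows downward; lengths in mm; the calibration is good to about 2 mm. The wrist camera is an equidistant fisheye: a pixel r from the principal point sees the ray r / f radians off the axis. A picture is of the moment at which its call begins: read the wrist's pose just before it. camera_params takes no time and is no camera call.
- bot.hand_in(): hands the job in; it is judged then, once.
The state is a dict: "time": time; "q": joint angles; "joint_vel": joint speeds; "joint_torque": joint torques, N m; "eef_pos": TCP position; "tcp_rot": TCP orientation; "contact_force": force on the tool from outside, world axes, zero at the start; "ft_torque": the same for the moment, N m; "opening": finger opening in mm; "grasp_force": force on a finger pad.
Only numpy, scipy, OpenCV 4.12 (cv2) and the standard library are available. Lean on these libraries where they do the work, as an engineer would, in place of code of your own. Each camera call takes 0.05 s, during which the arm holds its last target. There are 200 camera calls.

### The job

The green blender bottle is standing in its white cordless blender: take hold of it, push it down until the sprung pad under it is fully down, and keep it down for about a second so that it blends. Then draw it up out of the socket and tip it at least 45 degrees from upright, in any direction, so that I can check the seal under its foot for leaks. Finish holding it like that in the gripper, still, with the whole bottle at least 20 cm above the worktop and touching nothing else; leave the mug, glass, jars and everything else where they stand.

Things in the scene. Friction and masses are not known exactly. Their poses are not given: they have to be found in the camera images.
- blender: White round cordless blender base, fixed to the worktop, 132 mm across at the foot, 94 mm at the rim, 75 mm high. Origin at the centre of its underside, z up. In its top is a round upright socket 66 mm wide, rim 75 mm and floor 40 mm above the worktop; in it lies the sprung pad on which the bottle stands (foot 23 mm below the rim, 3 mm play all round).
- drive_pad (a joint): The sprung pad at the bottom of the socket: how far it is pressed down, in m. 0 is up (pad top 52 mm above the worktop; the bottle's weight alone does not move it), 0.010 is fully down (its stop). It starts to yield at 5 N and is fully down at 10 N, bottle weight included (0.2 to 0.3 kg), and springs back when let go.
- bottle_mid (a point): Centre (half-way up, on the axis) of the loose green blender bottle, a closed round rigid bottle 156 mm tall; z axis from foot to lid. It starts upright in the socket. Best gripped by its straight green neck, 48 mm across, which runs from 28 to 64 mm above this point; above it is a white lid 46 mm across, 14 mm high.
- bottle_foot (a point): Centre of the underside of the bottle's foot, 78 mm below bottle_mid along the bottle's axis; z axis along the bottle, towards the lid.
- bottle_lid (a point): Centre of the top of the bottle's lid, 78 mm above bottle_mid along the bottle's axis.
- bottle: The bottle as a whole, 0.2 to 0.3 kg; origin at the centre of its foot, z towards the lid. From the foot up: black collar 60 mm across (0 to 30 mm), green body up to 65 mm across (30 to 85), sloping shoulder (85 to 106), straight neck 48 mm across (106 to 142), white lid 46 mm across (142 to 156).
- mug: Bystander: purple mug, 90 x 119 x 95 mm, loose on the worktop to the left of the blender; origin at the centre of its underside.
- glass: Bystander: clear glass, 80 mm across, 92 mm high, loose, to the left of the blender; origin at the centre of its underside.
- jam_jar: Bystander: jam jar with a black lid, 70 mm across, 101 mm high, loose, behind the blender; origin at the centre of its underside.
- spice: Bystander: small jar with a red cap, 45 mm across, 106 mm high, loose, behind and to the left of the blender; origin at the centre of its underside.
- tall_bottle: Bystander: clear glass oil bottle with a green cap, 61 mm across, 268 mm high, fixed, at the back left; origin at the centre of its underside.
Not all that is in view belongs to the job. There is more than one size of the bottle; the one meant has the size given above.

How it is judged:
By the outcome, as a careful person would: the job done as asked, in the order asked, and still so for the second after the job is handed in, while the arm keeps its last pose, push and grip.
It also fails if it takes over 38 s, if anything falls off the work surface, if the arm or the gripper's body presses on something with over 40 N, if the wrist force passes 120 N, or if a joint passes its speed limit or range.

## Working session

There is one attempt and no reset: what is moved stays moved. The work goes in short steps, Python scripts to look and compute and a tool call to move; the robot and the scene stay as the last step left them, time stands still between calls to the robot, and variables do not carry over. Pictures are saved under pics/ and viewed, at most 10 in all, crops included, and the job is handed in when it is done.

Besides the shell and the picture viewer there is one more tool, called as name(argument=value, ...), one argument or row to a line, values as JSON. apply_moves: Moves the arm, as the interface text tells. Its arguments: {"type":"object","properties":{"targets":{"type":"array"},"squeeze":{"type":"number"}},"required":["targets"]}

```bash
mkdir -p pics
python3 - <<'E'
from bench import bot
import cv2,json,numpy as np
np.set_printoptions(precision=4,suppress=True)
s=bot.state();print(s)
for n in ("scene","top"):
    cv2.imwrite(f"pics/{n}0.png",bot.get_image(n)[:,:,::-1]);p=bot.camera_params(n);print(n,p)
print(bot.camera_params("wrist"))
E
```

```text
{'time': 0.0, 'q': array([-1.1767,  0.3117,  0.014 ,  1.5131, -0.0044,  1.3191, -0.0272]), 'joint_vel': array([-0.0003,  0.0005, -0.0011, -0.0004, -0.0001,  0.0023, -0.0011]), 'joint_torque': array([  0.0003, -37.9908,   0.1459, -23.0594,   0.012 ,   0.0136,
        -0.    ]), 'eef_pos': array([231.8537, 497.9934, 249.2047]), 'tcp_rot': array([-0.0002,  0.2161,  0.9764, -0.0011]), 'contact_force': array([-0.505 ,  0.0162,  0.8519]), 'ft_torque': array([-0.0155, -0.0214,  0.011 ]), 'grasp_force': 0.0, 'opening': 85.73322786529302}
scene {'K': array([[464.4666,   0.    , 282.2031],
       [  0.    , 464.4666, 209.7601],
       [  0.    ,   0.    ,   1.    ]]), 'extrinsics': array([[   0.5197,   -0.8542,   -0.0172, -126.3297],
       [  -0.412 ,   -0.233 ,   -0.8809,  343.895 ],
       [   0.7484,    0.4649,   -0.473 ,  802.1871],
       [   0.    ,    0.    ,    0.    ,    1.    ]])}
top {'K': array([[419.4704,   0.    , 281.0697],
       [  0.    , 419.4704, 202.1094],
       [  0.    ,   0.    ,   1.    ]]), 'extrinsics': array([[  -0.1818,   -0.9833,    0.0096,  235.6097],
       [  -0.8938,    0.1611,   -0.4186,  413.9743],
       [   0.41  ,   -0.0846,   -0.9081, 1188.9143],
       [   0.    ,    0.    ,    0.    ,    1.    ]])}
{'K': array([[325.1923,   0.    , 279.7748],
       [  0.    , 325.1923, 206.6576],
       [  0.    ,   0.    ,   1.    ]]), 'tool_from_camera': array([[   0.0002,   -0.9575,   -0.2885,   73.7371],
       [   1.    ,    0.0001,    0.0005,    1.0869],
       [  -0.0005,   -0.2885,    0.9575, -123.6146],
       [   0.    ,    0.    ,    0.    ,    1.    ]])}
```

View pics/scene0.png

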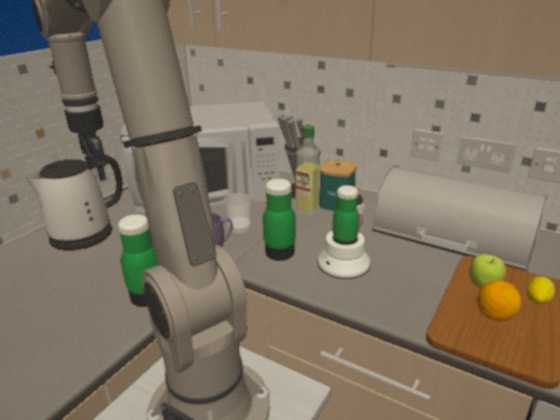

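View pics/top0.png

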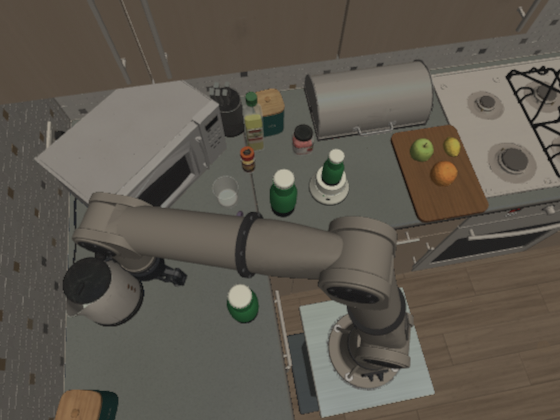

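Three green bottles are in view: scene (346,215) / top (333,168) in the white blender, scene (279,220) / top (284,193) standing free and larger, and scene (140,265) / top (242,303) also free. The one in the blender fits the description: it is the smaller size and stands in the socket. I'll confirm it in a crop.

Run:
```python
import cv2,numpy as np
a=cv2.imread("pics/scene0.png")[175:280,295:395];b=cv2.imread("pics/top0.png")[125:230,255:355+0]
f=lambda i:cv2.resize(i,(400,420),interpolation=cv2.INTER_CUBIC)
cv2.imwrite("pics/crop1.png",np.hstack([f(a),f(b)]))
```

```text
(no output)
```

View pics/crop1.png

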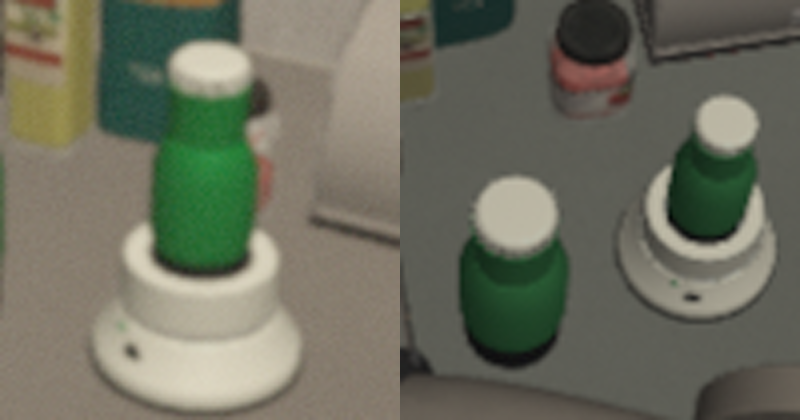

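The crop confirms it: the lid top is at scene (347.5,189.5) and top (336.8,155.8), with the bottle standing in the white blender. The larger twin's lid is at top (284,178).

```bash
cat > h.py <<'E'
import numpy as np,cv2
from bench import bot
from scipy.spatial.transform import Rotation as R
np.set_printoptions(precision=2,suppress=True)
def cam(n):
    p=bot.camera_params(n);return p["K"],p["extrinsics"]
def tri(a,b):
    P=[K@E[:3] for K,E in (cam("scene"),cam("top"))]
    X=cv2.triangulatePoints(P[0],P[1],np.float64(a),np.float64(b)).ravel();return X[:3]/X[3]
def atz(n,uv,z):
    K,E=cam(n);d=E[:3,:3].T@np.linalg.inv(K)@[*uv,1];c=-E[:3,:3].T@E[:3,3];return c+d*(z-c[2])/d[2]
def rot():
    return R.from_quat(bot.state()["tcp_rot"],scalar_first=True).as_matrix()
E
python3 - <<'E'
from h import *
print("lid",tri((347.5,189.5),(336.8,155.8)),atz("scene",(347.5,189.5),208),atz("top",(336.8,155.8),208))
print("big lid",tri((279,186),(284.2,178)))
print("blender foot",atz("top",((699-400)/4+255,238/4+125),5),atz("scene",(197/4+295,343/4+175),5), "rim",atz("top",((705-400)/4+255,205/4+125),75),atz("scene",(200/4+295,256/4+175),75))
print("jam lid",atz("top",(303,133),101),"spice",atz("top",(248,151),106),"glass",atz("top",(226,185),92),"tall",atz("top",(251,99),268))
s=bot.state();print(s["eef_pos"]);print(rot())
E
```

```text
lid [512.77 -17.21 208.26] [514.05 -17.14 208.  ] [512.39 -16.77 208.  ]
big lid [473.68 145.15 196.34]
blender foot [522.6  -22.23   5.  ] [518.97 -16.83   5.  ] rim [516.92 -17.53  75.  ] [510.86 -19.04  75.  ]
jam lid [676.27  42.71 101.  ] spice [636.88 229.91 106.  ] glass [536.09 314.79  92.  ] tall [709.07 200.05 268.  ]
[231.88 498.04 249.3 ]
[[-0.91  0.42 -0.  ]
 [ 0.42  0.91 -0.  ]
 [-0.   -0.   -1.  ]]
```

apply_moves(
  targets=[
    [1,[0,0,-1],10],
    [1,[0,0,-1],10],
    [1,[0,0,-1],10],
    [1,[0,0,-1],10],
    [1,[0,0,-1],10],
    [1,[0,0,-1],10],
    [1,[0,0,-0.5],7],
  ],
)

```text
time: 0.98
eef_pos: [232.1, 498.6, 315.3]
tcp_rot: [0.0, 0.721, 0.693, -0.0]
contact_force: [-0.9, 0.0, -0.4]
opening: 85.2
grasp_force: 0.0
```

Run:
```python
from h import *
print(bot.state()["eef_pos"]);print(rot()); print(rot().T@(np.array([513,-17,310])-bot.state()["eef_pos"]))
```

```text
[232.08 498.56 315.33]
[[ 0.04  1.   -0.  ]
 [ 1.   -0.04 -0.  ]
 [-0.   -0.   -1.  ]]
[-504.35  300.58    5.48]
```

apply_moves(
  targets=[
    [1,[-4,2.4,0],0],
    [1,[-5,3,0],0],
    [1,[-5,3,0],0],
    [1,[-5,3,0],0],
    [1,[-5,3,0],0],
    [1,[-5,3,0],0],
    [1,[-5,3,0],0],
    [1,[-5,3,0],0],
  ],
)

```text
time: 1.98
eef_pos: [453.0, 99.2, 315.1]
tcp_rot: [-0.0, 0.719, 0.695, 0.0]
contact_force: [1.4, 0.8, -0.9]
opening: 85.1
grasp_force: 0.0
```

apply_moves(
  targets=[
    [1,[-5,3,0],0],
    [1,[-4,2.4,0],0],
    [1,[-2.4,1.3,0],0],
    [1,[0,0,0],0],
    [1,[0,0,0],0],
  ],
)

```text
time: 2.6
eef_pos: [515.3, -14.0, 314.8]
tcp_rot: [-0.001, 0.719, 0.695, -0.0]
contact_force: [0.1, 1.1, 0.2]
opening: 85.6
grasp_force: 0.0
```

Run:
```python
from h import *
s=bot.state();im=bot.get_image("wrist");p=bot.camera_params("wrist");T=p["tool_from_camera"];K=p["K"]
cv2.imwrite("pics/w1.png",im[:,:,::-1])
Rm=rot();print(s["eef_pos"],s["q"]);print(Rm); print(Rm.T@(np.array([513,-17,310])-s["eef_pos"]))
for X in ([513,-17,208],[513,-17,75]):
    t=Rm.T@(np.array(X)-s["eef_pos"]);c=T[:3,:3].T@(t-T[:3,3]);a=np.arctan2(np.hypot(c[0],c[1]),c[2])
    print(K[:2,2]+K[0,0]*a*c[:2]/np.hypot(c[0],c[1]))
```

```text
[515.26 -14.01 314.85] [-0.54  0.24  0.67  1.5  -0.15  1.46  0.11]
[[ 0.03  1.   -0.  ]
 [ 1.   -0.03  0.  ]
 [ 0.   -0.   -1.  ]]
[-3.06 -2.16  4.85]
[276.65 217.49]
[277.94 180.28]
```

View pics/w1.png

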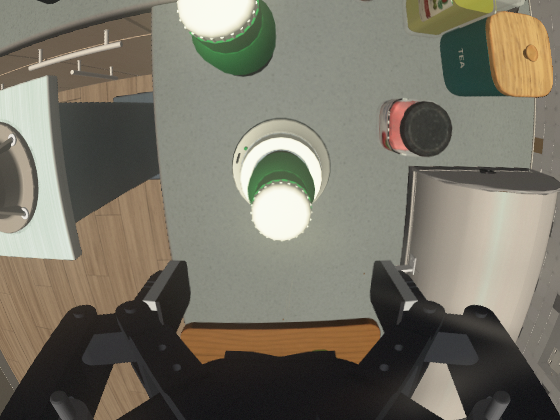

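The lid centre is at about (281,211) in the wrist view, and the rim ring centre is near (285,172). I'll turn the lid pixel into a correction.

Run:
```python
from h import *
s=bot.state();im=cv2.imread("pics/w1.png");p=bot.camera_params("wrist");T=p["tool_from_camera"];K=p["K"];Rm=rot()
h=cv2.cvtColor(im,cv2.COLOR_BGR2HSV)
m=((h[...,1]<45)&(h[...,2]>170)).astype(np.uint8);m[:180]=0;m[245:]=0;m[:,:248]=0;m[:,314:]=0
ys,xs=np.nonzero(m[200:245]);c=cv2.minEnclosingCircle(np.c_[xs,ys+200].astype(np.float32));print(c)
for uv in (c[0],(281,211)):
    d=np.array(uv)-K[:2,2];r=np.hypot(*d);a=r/K[0,0];v=np.r_[np.sin(a)*d/r,np.cos(a)]
    w=Rm@T[:3,:3]@v;o=s["eef_pos"]+Rm@T[:3,3];X=o+w*(208-o[2])/w[2];print(X,Rm.T@(X-s["eef_pos"]))
```

```text
((280.3836975097656, 208.05941772460938), 33.37162780761719)
[516.    -9.29 208.  ] [  4.15   0.73 106.96]
[516.38 -11.59 208.  ] [  1.86   1.19 106.96]
```

apply_moves(
  targets=[
    [1,[0,0,3.5],0],
    [1,[0,0,4],0],
    [1,[0,0,3],0],
    [1,[0,0,2],0],
    [1,[0,0,1],0],
    [1,[0,0,0],0],
    [1,[0,0,0],0],
  ],
)

```text
time: 3.52
eef_pos: [516.4, -15.1, 181.3]
tcp_rot: [0.001, 0.719, 0.695, 0.001]
contact_force: [-0.3, 0.3, 0.4]
opening: 85.1
grasp_force: 0.0
```

Run:
```python
from h import *
print(bot.state()["eef_pos"])
a=bot.get_image("scene")[120:290,250:450];b=bot.get_image("wrist")
cv2.imwrite("pics/c2.png",np.hstack([cv2.resize(a,(400,340)),cv2.resize(b,(400,340))])[:,:,::-1])
```

```text
[516.41 -15.14 181.32]
```

View pics/c2.png

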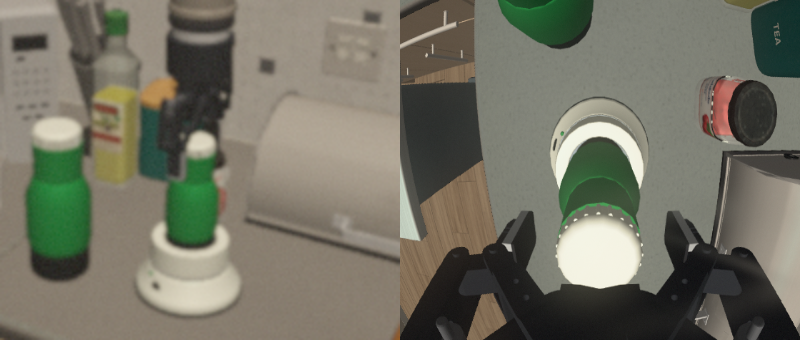

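The bottle stands between the open pads: the lid is at (599,250) in the right panel, with the pads at about 520 and 685. I'll close now.

apply_moves(
  targets=[
    [-1,[0,0,0],0],
    [-1,[0,0,0],0],
    [-1,[0,0,0],0],
    [-1,[0,0,0],0],
    [-1,[0,0,0],0],
    [-1,[0,0,0],0],
    [-1,[0,0,0],0],
    [-1,[0,0,0],0],
  ],
  squeeze=60,
)

```text
time: 4.62
eef_pos: [515.9, -15.5, 180.4]
tcp_rot: [0.0, 0.719, 0.695, 0.0]
contact_force: [0.5, 0.4, 2.3]
opening: 46.6
grasp_force: 61.0
```

apply_moves(
  targets=[
    [-1,[0,0,0.3],0],
    [-1,[0,0,0.3],0],
    [-1,[0,0,0.3],0],
    [-1,[0,0,0.3],0],
    [-1,[0,0,0],0],
  ],
)

```text
time: 5.25
eef_pos: [516.1, -15.6, 170.7]
tcp_rot: [-0.0, 0.719, 0.695, 0.001]
contact_force: [-3.6, -0.6, 17.4]
opening: 46.5
grasp_force: 62.8
```

apply_moves(
  targets=[
    [-1,[0,0,0.2],0],
    [-1,[0,0,0],0],
    [-1,[0,0,0],0],
    [-1,[0,0,0],0],
    [-1,[0,0,0],0],
    [-1,[0,0,0],0],
    [-1,[0,0,0],0],
    [-1,[0,0,0],0],
  ],
)

```text
time: 6.25
eef_pos: [516.2, -15.7, 170.7]
tcp_rot: [-0.0, 0.719, 0.695, 0.001]
contact_force: [-5.9, 0.4, 27.9]
opening: 46.8
grasp_force: 64.1
```

apply_moves(
  targets=[
    [-1,[0,0,0],0],
    [-1,[0,0,0],0],
  ],
)

```text
time: 6.5
eef_pos: [516.2, -15.7, 170.7]
tcp_rot: [-0.0, 0.719, 0.695, 0.001]
contact_force: [-8.0, 1.2, 27.4]
opening: 46.6
grasp_force: 64.2
```

The pad is on its stop: the extra 2 mm raised the force without moving the tool, and it has been held for over a second. Next I'll draw the bottle up.

apply_moves(
  targets=[
    [-1,[0,0,-0.7],0],
    [-1,[0,0,-0.7],0],
    [-1,[0,0,-1],0],
    [-1,[0,0,-1],0],
    [-1,[0,0,-1.5],0],
    [-1,[0,0,-2],0],
    [-1,[0,0,-2],0],
    [-1,[0,0,-2],0],
  ],
)

```text
time: 7.5
eef_pos: [515.6, -15.4, 276.4]
tcp_rot: [0.0, 0.719, 0.695, -0.0]
contact_force: [0.0, 0.2, -2.5]
opening: 46.3
grasp_force: 61.9
```

apply_moves(
  targets=[
    [-1,[0,0,0],0],
    [-1,[0,0,0],0],
  ],
)

```text
time: 7.75
eef_pos: [515.2, -15.3, 274.7]
tcp_rot: [-0.0, 0.719, 0.695, -0.0]
contact_force: [-1.0, 0.1, -3.3]
opening: 46.6
grasp_force: 61.9
```

Run:
```python
from h import *
s=bot.state();print(s["eef_pos"],s["contact_force"],s["q"])
a=bot.get_image("scene")[80:290,250:450];b=bot.get_image("wrist")
cv2.imwrite("pics/c3.png",np.hstack([cv2.resize(a,(400,420)),cv2.resize(b,(400,420))])[:,:,::-1])
```

```text
[515.21 -15.33 274.67] [-1.04  0.05 -3.33] [-0.53  0.26  0.67  1.58 -0.16  1.36  0.12]
```

View pics/c3.png

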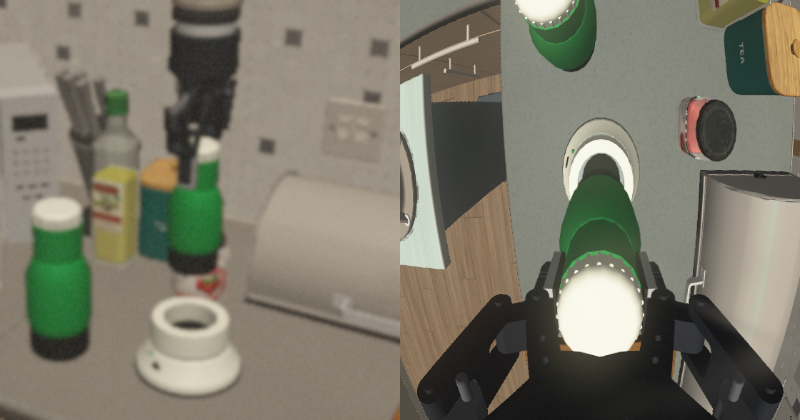

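The bottle is clear of the socket, with its collar bottom at about (190,270) in the left panel, above the rim. The tool cannot tilt by command, so I'll pivot the bottle between the pads by leaning its lower body on the fixed blender rim from the right.

apply_moves(
  targets=[
    [-1,[-2.5,0,0],0],
    [-1,[-4,0,0],0],
    [-1,[-4,0,0],0],
    [-1,[-1,0,3],0],
    [-1,[0,0,4],0],
    [-1,[0,0,3],0],
    [-1,[0,0,0],0],
    [-1,[0,0,0],0],
  ],
  squeeze=35,
)

```text
time: 8.85
eef_pos: [512.4, -130.6, 176.2]
tcp_rot: [0.001, 0.719, 0.695, 0.0]
contact_force: [0.1, -0.4, -1.7]
opening: 46.7
grasp_force: 61.5
```

apply_moves(
  targets=[
    [-1,[1,0,0],0],
    [-1,[1.5,0,0],0],
    [-1,[1.5,0,0.2],0],
    [-1,[1,0,0.2],0],
    [-1,[1,0,0.2],0],
    [-1,[1,0,0.2],0],
    [-1,[0,0,0],0],
  ],
)

```text
time: 9.72
eef_pos: [516.0, -61.9, 168.9]
tcp_rot: [0.003, 0.719, 0.695, 0.001]
contact_force: [1.1, -4.8, 3.0]
opening: 46.6
grasp_force: 64.3
```

Run:
```python
from h import *
s=bot.state();print(s["eef_pos"],s["contact_force"])
a=bot.get_image("scene")[120:300,270:470];b=bot.get_image("wrist")
cv2.imwrite("pics/c4.png",np.hstack([cv2.resize(a,(400,360)),cv2.resize(b,(400,360))])[:,:,::-1])
```

```text
[516.03 -61.88 168.87] [ 1.06 -4.78  2.99]
```

View pics/c4.png

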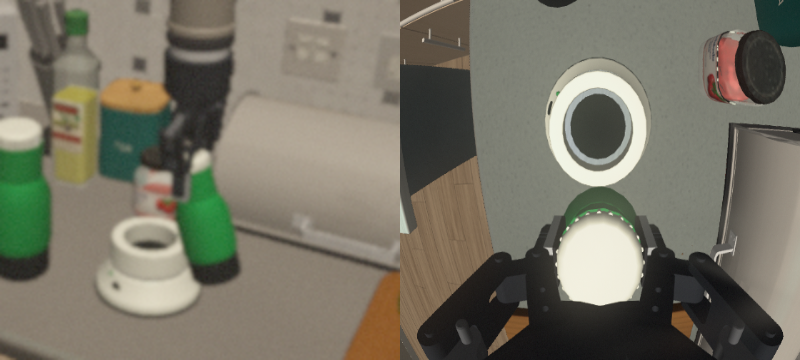

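The bottle is pivoting: it leans about 20° to the right against the rim at (190,250) in the left panel, with only 5 N. I'll continue.

apply_moves(
  targets=[
    [-1,[1,0,0.2],0],
    [-1,[1,0,0.2],0],
    [-1,[1,0,0.2],0],
    [-1,[1,0,0.2],0],
    [-1,[1,0,0.2],0],
    [-1,[0,0,0],0],
  ],
)

```text
time: 10.58
eef_pos: [515.4, -9.3, 157.0]
tcp_rot: [-0.001, 0.719, 0.695, -0.0]
contact_force: [0.4, -2.0, 1.7]
opening: 46.7
grasp_force: 59.8
```

apply_moves(
  targets=[
    [-1,[1,0,0.3],0],
    [-1,[1,0,0.3],0],
    [-1,[0.5,0,0.2],0],
    [-1,[0,0,0],0],
  ],
)

```text
time: 11.08
eef_pos: [516.2, 15.9, 148.9]
tcp_rot: [-0.001, 0.719, 0.695, -0.0]
contact_force: [-0.1, -2.0, 0.9]
opening: 46.7
grasp_force: 57.0
```

Run:
```python
from h import *
s=bot.state();print(s["eef_pos"],s["contact_force"])
a=bot.get_image("scene")[120:300,270:470];b=bot.get_image("wrist")
cv2.imwrite("pics/c5.png",np.hstack([cv2.resize(a,(400,360)),cv2.resize(b,(400,360))])[:,:,::-1])
```

```text
[516.21  15.93 148.88] [-0.1  -2.02  0.88]
```

View pics/c5.png

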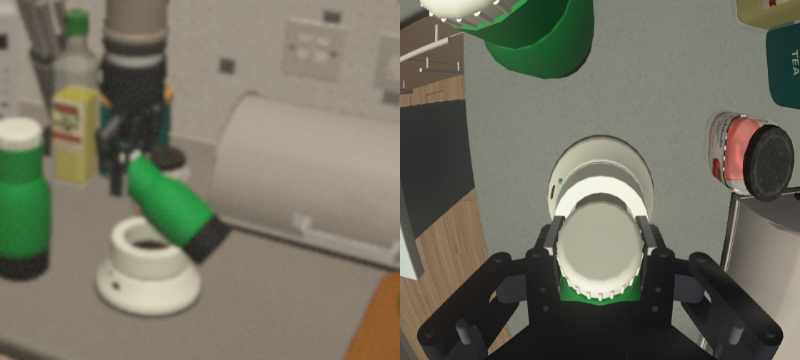

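It is now tipped about 60°, with the foot at (215,240) in the left panel. I'll firm the grip and lift straight up.

apply_moves(
  targets=[
    [-1,[0,0,0],0],
    [-1,[0,0,0],0],
    [-1,[0,0,-1],0],
    [-1,[0,0,-2],0],
    [-1,[0,0,-3],0],
    [-1,[0,0,-3],0],
    [-1,[0,0,-3],0],
    [-1,[0,0,-3],0],
  ],
  squeeze=90,
)

```text
time: 12.18
eef_pos: [516.4, 16.1, 300.5]
tcp_rot: [-0.001, 0.719, 0.695, 0.001]
contact_force: [0.5, 0.2, -2.6]
opening: 45.7
grasp_force: 92.4
```

apply_moves(
  targets=[
    [-1,[0,0,-2.5],0],
    [-1,[0,0,-1.5],0],
    [-1,[0,0,-0.5],0],
    [-1,[0,0,0],0],
    [-1,[0,0,0],0],
    [-1,[0,0,0],0],
    [-1,[0,0,0],0],
    [-1,[0,0,0],0],
  ],
)

```text
time: 13.18
eef_pos: [516.7, 14.6, 344.2]
tcp_rot: [-0.0, 0.719, 0.695, -0.0]
contact_force: [0.1, 0.1, -2.9]
opening: 45.8
grasp_force: 92.4
```

Run:
```python
from h import *
s=bot.state();print(s["eef_pos"],s["contact_force"],s["joint_vel"])
a=bot.get_image("scene")[60:300,200:440];b=bot.get_image("top")[80:260,220:400]
cv2.imwrite("pics/c6.png",np.hstack([cv2.resize(a,(400,400)),cv2.resize(b,(400,400))])[:,:,::-1])
```

```text
[516.67  14.58 344.16] [ 0.08  0.09 -2.94] [-0. -0.  0. -0.  0.  0. -0.]
```

View pics/c6.png

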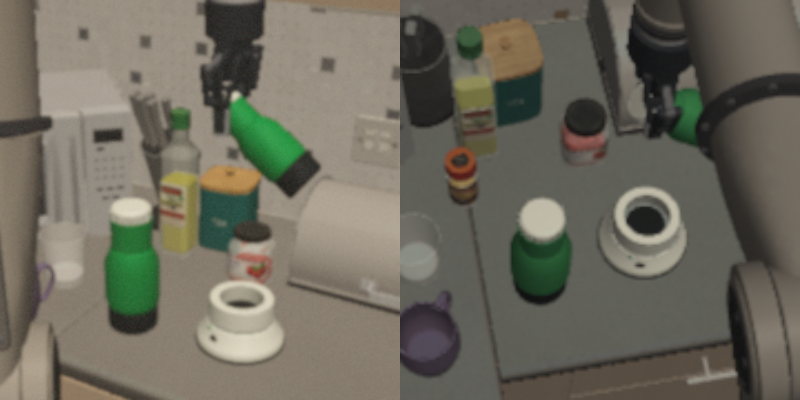

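The bottle is held tipped and clear, and nothing else has moved. In the left panel the lid end is near (237,98) and the foot centre near (301,173). I'll check the tilt in its plane (x ≈ 517), then hand in if it is good.

Run:
```python
from h import *
K,E=cam("scene");c=-E[:3,:3].T@E[:3,3]
def f(u,v):
    d=E[:3,:3].T@np.linalg.inv(K)@[200+.6*u,60+.6*v,1];return c+d*(516.7-c[0])/d[0]
F=f(301,173);t=np.array([516.7,14.6,344]);g=t-F;th=np.degrees(np.arctan2(abs(g[1]),g[2]));low=F[2]-30*np.sin(np.radians(th));print(F,np.linalg.norm(g),th,low)
if th>50 and low>212: print(bot.hand_in())
```

```text
[516.7  -90.16 286.2 ] 119.6460054488593 61.11228026281179 259.9326022700464
the job is handed in; nothing more can be done
None
```

The job is handed in: I pressed the bottle down to the pad's stop for over a second, drew it out of the socket, and now hold it still, tipped about 61° with its lowest point about 26 cm above the worktop; I tipped it by leaning it on the blender's rim after it was out, and nothing else seems to have moved.

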